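Stand the bottles in their anti-tip bases

TASK

Before the bench is wiped down, stand the three reagent bottles (one clear, two brown) and the slim vial from the open worktop beside the microscope into the four grey round bases there, each in the base made for its size: the widest container in the widest base, and so on down to the vial in the smallest. Keep them upright, leave them standing flat on the bases' floors, and leave the open beaker and the flat dish where they are.

Things in the scene. Friction and masses are not known exactly. Their poses are not given: they have to be found in the camera images.
- bottle_large: The largest bottle: clear glass with pale contents and a white screw cap, 58 mm across the body, 103 mm tall, 0.19 kg; straight-sided from the foot to at least 60 mm up. Origin: centre of its underside, z up along the bottle.
- bottle_medium: The larger of the two brown glass bottles, black screw cap, 50 mm across the body, 86 mm tall, 0.13 kg; straight-sided up to at least 50 mm. Origin: centre of its underside, z up.
- bottle_small: The smaller of the two brown glass bottles, black screw cap, 38 mm across the body, 68 mm tall, 0.08 kg; straight-sided up to at least 40 mm. Origin: centre of its underside, z up.
- vial: The slim glass vial with a white screw cap, 23 mm across, 72 mm tall, 0.016 kg; straight-sided, its foot slightly uneven so that it may lean up to 3 degrees as it stands. Origin: centre of its underside, z up.
- base_large: The largest of four grey round anti-tip bases, low open cups fixed to the worktop: 88 mm outside, recess 78 mm across, rim 13 mm above the worktop, recess floor 3 mm above the worktop. Made for the 58 mm wide container, which has 10 mm of play all round. Origin: centre of its underside, on the worktop; z up.
- base_medium: The second largest of four grey round anti-tip bases, low open cups fixed to the worktop: 72 mm outside, recess 66 mm across, rim 13 mm above the worktop, recess floor 3 mm above the worktop. Made for the 50 mm wide container, which has 8 mm of play all round. Origin: centre of its underside, on the worktop; z up.
- base_small: The third largest of four grey round anti-tip bases, low open cups fixed to the worktop: 60 mm outside, recess 54 mm across, rim 13 mm above the worktop, recess floor 3 mm above the worktop. Made for the 38 mm wide container, which has 8 mm of play all round. Origin: centre of its underside, on the worktop; z up.
- base_vial: The smallest of four grey round anti-tip bases, low open cups fixed to the worktop: 45 mm outside, recess 39 mm across, rim 13 mm above the worktop, recess floor 3 mm above the worktop. Made for the 23 mm wide container, which has 8 mm of play all round. Origin: centre of its underside, on the worktop; z up.
- beaker: Small open glass beaker, 47 mm wide, 57 mm tall, standing behind the work; a bystander. Origin: centre of its underside.
- dish: Closed shallow round plastic dish, 62 mm wide, 14 mm high, lying behind the work, right of the microscope; a bystander. Origin: centre of its underside.
Not all that is in view belongs to the job. Leave any purple or red look-alike of the bottle_small alone.

How it is judged:
By the outcome, as a careful person would: the job done as asked, in the order asked, and still so for the second after the job is handed in, with the robot touching nothing.
It also fails if it takes over 106 s, if anything falls off the work surface, if the arm or the gripper's body presses on something with over 40 N, if the wrist force passes 120 N, or if a joint passes its speed limit or range.

ROBOT

A 6-joint arm with a two-finger parallel gripper is mounted at the origin on a cart in front of the work surface, level with it; the furniture and walls round the work are solid. World frame = base frame: x ahead of the robot, y to its left, z up, the work surface at z = 0. Lengths are in mm, angles in degrees, forces in N, time in s.
With the tool pointing down it reaches from about 350 to 850 mm from the base axis. Payload 8.1 kg.
Tool frame: the origin (TCP) lies between the finger pads; the fingertips stand 22 mm ahead of it and the grasp point (between the pads) lies 3 mm ahead of it; z points along the fingers, y is the line along which they close (so a half turn about z gives the same grasp; the last joint's range is limited). The gripper opens to 85 mm and grips with 20 to 120 N. Pads are 22 mm wide; open, the fingers measure 114 mm over their backs; the gripper's body (76 mm by 85 mm) begins 54 mm behind the grasp point. The pads swing forward as they close: fully open they stand 13 mm farther back than shut.
Start: joints at [68.446, 7.471, 85.268, -0, 87.261, -4.893], TCP at [172.009, 574.82, 253.292] pointing down, gripper open.
Joint ranges: [-169.43, 169.43], [-51.17, 129.36], [1.28, 143.12], [-76.62, 256.62], [0, 156.53], [-152.29, 152.29]. Speed limits (degrees/s): [136.94, 136.94, 159.86, 180, 180, 180].

INTERFACE

Orientations are given as [roll, pitch, yaw] about the fixed x, y, z axes, in that order (R = Rz(yaw) Ry(pitch) Rx(roll)).
In Python, from bench import r, vision gives the robot as it stands.
- The arm moves only by the tool step_arm, never from a script. Its argument "targets" is a list that holds one entry, the list of rows, each a list of 6 numbers: the shift along the world's x, y, z in mm, then the turn, a rotation vector about the world's x, y, z in rad. In form: [[[x, y, z, rx, ry, rz], ...]]. A call has 1 to 12 rows; each row is the pose to reach, as a shift and turn from the pose commanded when the call began; what a row does not reach only later rows make up. A row lasts 1/12 s, in which the tool goes at most 41.7 mm and 7.16 degrees, less where a joint would pass 70% of its speed; a pose out of reach is approached as far as the arm can. A call with a gripper value outside its range is refused whole. "fingers" is the gripper's target within -1 to 1 (shut at 1, half-way at 0, fully open at -1), set as the call begins (left out, the last holds). The fingers move at their own pace and stop on an object; "newtons" is the grip in N (left out, the last holds). Time passes only in rows, so rows that repeat a pose let the fingers close. It gives the time, the measured TCP pose, the force, the opening and the grip force at its end, in the units of the state.
- r.sense(): the state, without advancing time (a new reading comes with each control period).
- vision.snapshot(name): name is "scene" or "side" or "wrist"; returns a dict with "img" (384x512x3 uint8, blue, green, red), "mtx" (3x3 intrinsics, pixels), "eye" and "attitude" of the camera in the world. Camera axes: x right, y up, looking along -z (the intrinsics and any distortion apply to the point x, -y, -z); pixel columns grow to the right and rows downward; lengths in mm; the calibration is good to about 2 mm. A picture is of the moment at which its call begins. There is no depth.
- r.hand_in(): hands the job in; it is judged then, once.
The state is a dict: "time": time; "joint_pos": joint angles; "qd": joint speeds; "joint_efforts": joint torques, N m; "tool_pos": TCP position; "tcp_rot": TCP orientation; "ft_force": force on the tool from outside, world axes, zero at the start; "wrist_torque": the same for the moment, N m; "finger_gap": finger opening in mm; "grip_force": force on a finger pad.
Only numpy, scipy, OpenCV 4.12 (cv2) and the standard library are available. Lean on these libraries where they do the work, as an engineer would, in place of code of your own. Each camera call takes 0.05 s, during which the arm holds its last target. There are 200 camera calls.

## Working session

There is one attempt and no reset: what is moved stays moved. The work goes in short steps, Python scripts to look and compute and a tool call to move; the robot and the scene stay as the last step left them, time stands still between calls to the robot, and variables do not carry over. Pictures are saved under pics/ and viewed, at most 14 in all, crops included, and the job is handed in when it is done.

Besides the shell and the picture viewer there is one more tool, called by a JSON object that holds its "api" and its "payload", one argument or row to a line. step_arm: Moves the arm, as the interface text tells. Its arguments: {"type":"object","properties":{"targets":{"type":"array"},"fingers":{"type":"number"},"newtons":{"type":"number"}},"required":["targets"]}

```bash
ls; mkdir -p pics; cat > h.py <<'E'
import numpy as np, cv2, sys
from bench import r, vision
from scipy.spatial.transform import Rotation as R
def snap(n,f):
    s=vision.snapshot(n); cv2.imwrite('pics/'+f,s['img']); return s
E
python3 - <<'E'
from h import *
for n in ['scene','side','wrist']:
    s=snap(n,n+'0.png'); print({k:(v.tolist() if hasattr(v,'tolist') else v) for k,v in s.items() if k!='img'})
a=[cv2.imread('pics/%s0.png'%n) for n in ['scene','side']]
print(r.sense())
E
```

```text
pics
{'mtx': [[466.083893205468, 0.0, 258.50259875908915], [0.0, 466.083893205468, 199.35390799138895], [0.0, 0.0, 1.0]], 'eye': [-342.31053172605914, -543.7916246431548, 787.6467731679442], 'attitude': [53.48527026424183, 0.10745933241228502, -61.98657408333935]}
{'mtx': [[410.50784960877274, 0.0, 259.26439845642295], [0.0, 410.50784960877274, 195.69358028564085], [0.0, 0.0, 1.0]], 'eye': [101.48840834350924, 342.62088483058386, 848.4170214076001], 'attitude': [37.58170999628536, 0.2771212183455604, -132.11013728763837]}
{'mtx': [[273.43576692978957, 0.0, 254.73118044347012], [0.0, 273.43576692978957, 189.23799008730006], [0.0, 0.0, 1.0]], 'eye': [105.74169272297321, 594.801426568594, 372.2469626685461], 'attitude': [-15.68364499752272, 0.09090498969883005, 73.24312129625964]}
{'time': 0.15, 'joint_pos': array([ 6.84433017e+01,  7.50640596e+00,  8.53140343e+01,  4.80680465e-04,
        8.72602062e+01, -4.89295883e+00]), 'qd': array([-0.04676383, -0.18088701, -0.18771151, -0.12417255, -0.1224548 ,
        0.0728233 ]), 'joint_efforts': array([ 1.91015912e-03, -5.70065653e+01, -5.01156127e+01, -1.18391258e-04,
        9.50045593e-03,  6.39289667e-06]), 'tool_pos': array([171.88885594, 574.45934493, 252.48121832]), 'tcp_rot': array([-1.79919688e+02, -7.35704293e-03,  1.63336232e+02]), 'ft_force': array([0.71054361, 0.34072685, 0.28217413]), 'wrist_torque': array([-0.02754296,  0.04950399,  0.00856199]), 'grip_force': 0.0, 'finger_gap': 85.58264152836962}
```

View pics/scene0.png

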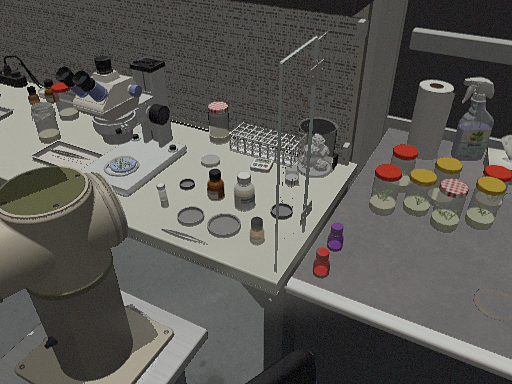

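View pics/side0.png

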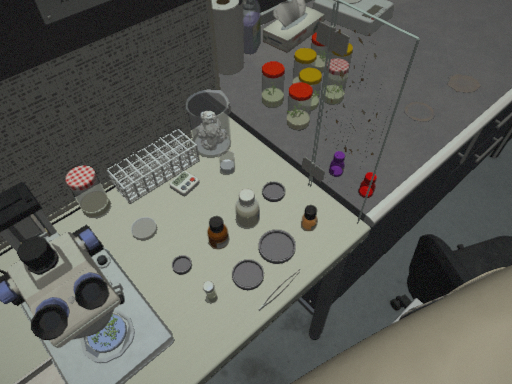

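The scene picture shows the clear bottle at about (244,190), brown bottles at (216,184) and (257,230), and the vial at (163,195). The bases are at (224,225), (190,216), (282,211) and (187,184). The purple (336,237) and red (321,262) look-alikes are beyond a glass screen, on the other worktop. Next come enlarged crops for identity and pixel accuracy.

```bash
python3 - <<'E'
from h import *
a=cv2.imread('pics/side0.png')[160:330,130:380]; cv2.imwrite('pics/sidec.png',cv2.resize(a,None,fx=3.2,fy=3.2,interpolation=cv2.INTER_CUBIC))
a=cv2.imread('pics/scene0.png')[150:280,140:350]; cv2.imwrite('pics/scenec.png',cv2.resize(a,None,fx=3.8,fy=3.8,interpolation=cv2.INTER_CUBIC))
E
```

```text
(no output)
```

View pics/sidec.png

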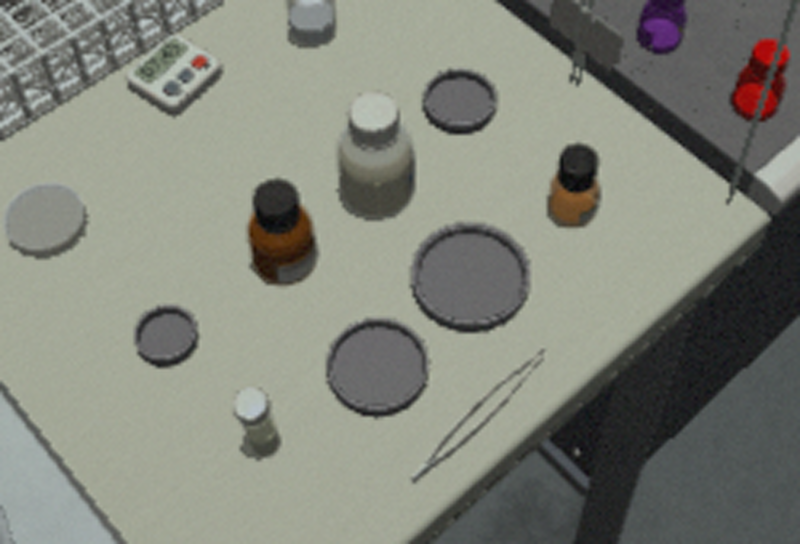

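View pics/scenec.png

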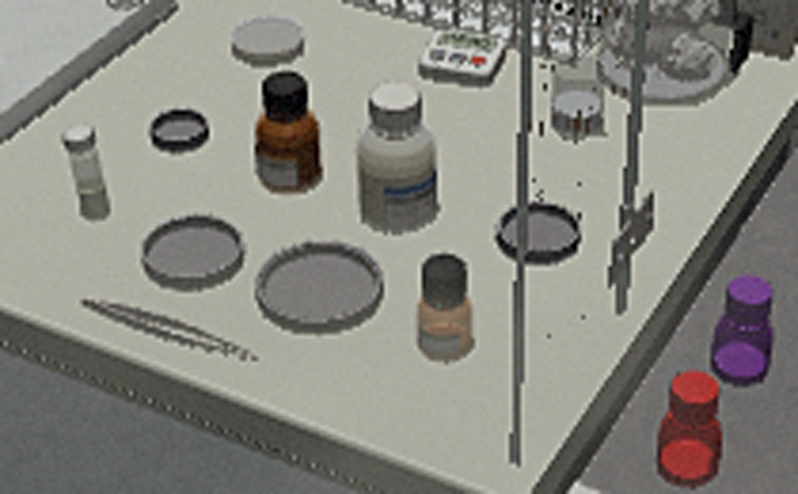

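```bash
cat >> h.py <<'E'
CAM={'scene':([[466.084,0,258.503],[0,466.084,199.354],[0,0,1]],[-342.31,-543.79,787.65],[53.48527,.10746,-61.98657]),
'side':([[410.508,0,259.264],[0,410.508,195.694],[0,0,1]],[101.488,342.621,848.417],[37.58171,.27712,-132.11014])}
def ray(c,p):
    K,e,a=c; K=np.array(K); d=np.linalg.inv(K)@[p[0],p[1],1]; d=d*[1,-1,-1]
    return np.array(e),R.from_euler('xyz',a,degrees=True).apply(d/np.linalg.norm(d))
def tri(rs):
    A=0;b=0
    for e,d in rs: P=np.eye(3)-np.outer(d,d);A=A+P;b=b+P@e
    x=np.linalg.solve(A,b); return x,[np.linalg.norm((np.eye(3)-np.outer(d,d))@(x-e)) for e,d in rs]
def plane(c,p,z):
    e,d=ray(c,p); return e+d*(z-e[2])/d[2]
def proj(c,X):
    K,e,a=c; v=R.from_euler('xyz',a,degrees=True).inv().apply(np.asarray(X)-e)*[1,-1,-1]
    p=v@np.array(K).T; return p[...,:2]/p[...,2:]
E
python3 - <<'E'
from h import *
P=dict(capL=((374,108),(394,93)),capM=((278,192),(285,83)),capS=((579,155),(444,265)),capV=((252,397),(79,133)),
rimL=((470,272),(320,282)),rimM=((377,363),(193,247)),rimS=((460,98),(538,229)),rimV=((166,332),(180,128)),
post1=((731,200),(514,462)),post2=((575,80),(620,310)))
for k,(s,c) in P.items():
    s=np.array(s)/3.2+[129.7,159.7]; c=np.array(c)/3.8+[139.6,149.6]
    x,e=tri([ray(CAM['side'],s),ray(CAM['scene'],c)]); print(k,x.round(1),np.round(e,1))
for p in [(282,55),(327,33)]: print(p)
for n,p in [('scene',(282,55)),('side',(339,2))]: print(n)
x,e=tri([ray(CAM['scene'],(282,55)),ray(CAM['side'],(415,40))]);print('top1',x.round(),e)
x,e=tri([ray(CAM['scene'],(327,33)),ray(CAM['side'],(339,2))]);print('top2',x.round(),e)
E
```

```text
capL [552.3 -20.9 105.1] [0.4 0.4]
capM [551.6  69.3  87. ] [1.1 1.1]
capS [ 440.3 -120.7   68.7] [0.7 0.7]
capV [446.3 175.6  73.3] [1.5 1.5]
rimL [447.  -19.4   9.9] [0.1 0.1]
rimM [437.5  80.   10.3] [0.1 0.1]
rimS [ 571.1 -126.2    9.8] [0.1 0.1]
rimV [558.  175.5   8.6] [0.2 0.2]
post1 [ 359.1 -213.     6.4] [0.9 0.9]
post2 [ 523.1 -211.9    4.7] [0.7 0.7]
(282, 55)
(327, 33)
scene
side
top1 [ 365. -208.  507.] [np.float64(6.93270425380186), np.float64(6.932704253801816)]
top2 [ 529. -226.  500.] [np.float64(9.358581374134273), np.float64(9.358581374134204)]
```

```bash
python3 - <<'E'
from h import *
f=lambda n,p,z: plane(CAM[n],p,z)[:2].round()
print('beaker',f('side',(227,167),10),f('scene',(292,180),10),'dish',f('side',(144,228),14),f('scene',(210,160),14))
for p in [(170,340),(100,254)]: print('scope base',f('side',p,20))
print('eyep', tri([ray(CAM['scene'],(68,76)),ray(CAM['side'],(50,322))]),tri([ray(CAM['scene'],(83,72)),ray(CAM['side'],(92,292))]))
print('eyep2', tri([ray(CAM['scene'],(103,64)),ray(CAM['side'],(37,250))]))
for p in [(105,203),(130,180)]: print('scope base sc',f('scene',p,20))
E
```

```text
beaker [715. -88.] [716. -92.] dish [695. 188.] [692. 181.]
scope base [427. 295.]
scope base [698. 302.]
eyep (array([426.47555322, 412.64796044, 338.04825778]), [np.float64(2.930536235626363), np.float64(2.930536235626478)]) (array([418.17443115, 350.8435197 , 359.74917716]), [np.float64(6.983210311908514), np.float64(6.983210311908572)])
eyep2 (array([526.23307235, 381.73928243, 345.42083086]), [np.float64(2.613664191328063), np.float64(2.6136641913280907)])
scope base sc [361. 309.]
scope base sc [480. 323.]
```

{"api": "step_arm", "payload": {
  "targets": [
    [[10,-39,0,0,0,0],[20,-78,0,0,0,0],[29,-117,0,0,0,0],[39,-157,0,0,0,0],[48,-196,0,0,0,0],[58,-235,0,0,0,0],[78,-270,0,0,0,0],[98,-305,0,0,0,0],[118,-340,0,0,0,0],[138,-375,0,0,0,0],[138,-375,0,0,0,0]]
  ],
  "fingers": -1,
  "newtons": 40
}}

```text
time: 1.07
tool_pos: [313.0, 194.0, 253.3]
tcp_rot: [-179.9, 0.1, 162.8]
ft_force: [-1.1, 0.1, 0.6]
finger_gap: 85.3
grip_force: 0.0
```

{"api": "step_arm", "payload": {
  "targets": [
    [[20,-18,-4,0,0,-0.107],[40,-37,-9,0,0,-0.213],[60,-55,-13,0,0,-0.32],[81,-74,-18,0,0,-0.427],[101,-92,-22,0,0,-0.533],[121,-110,-26,0,0,-0.64],[141,-129,-31,0,0,-0.747],[161,-147,-35,0,0,-0.853],[181,-166,-40,0,0,-0.96],[202,-184,-44,0,0,-1.067],[222,-202,-48,0,0,-1.173],[242,-221,-53,0,0,-1.28]]
  ]
}}

```text
time: 2.07
tool_pos: [552.9, -21.8, 199.8]
tcp_rot: [-180.0, -0.0, 89.7]
ft_force: [1.1, 0.9, -0.1]
finger_gap: 85.3
grip_force: 0.0
```

```bash
python3 - <<'E'
from h import *
s=snap('wrist','w1.png'); print(s['eye'],s['attitude']); q=r.sense(); print(q['tool_pos'],q['tcp_rot'],q['joint_pos'])
E
```

```text
[552.94795098  47.40124048 319.66409453] [-15.7063629    0.05945955  -0.40098837]
[554.80650761 -25.09975639 198.23719814] [-1.79988209e+02  9.77822445e-02  8.91205413e+01] [-7.81889369  2.43478566 96.39643712 -0.09967219 81.16868104 -6.92412272]
```

View pics/w1.png

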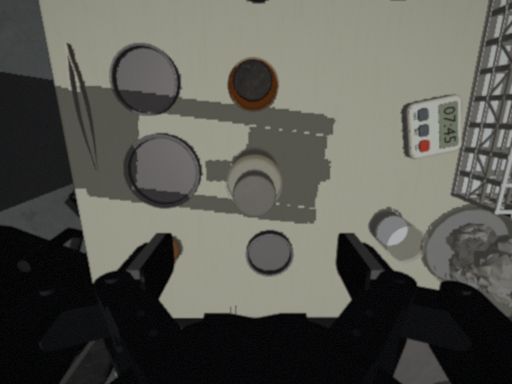

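The wrist view shows the clear bottle's cap at (254,195) between the fingers' x line, the medium bottle's cap at (253,80), and bases L (163,169), M (146,79), S (269,252).

```bash
python3 - <<'E'
from h import *
W=([[273.436,0,254.731],[0,273.436,189.238],[0,0,1]],[552.95,47.40,319.66],[-15.70636,.05946,-.40099])
for n,p,z in [('capL',(254,195),103),('capM',(253,80),86),('rimL',(163,169),13),('rimM',(146,78.5),13),('rimS',(269,251.5),13)]: print(n,plane(W,p,z).round(1))
q=r.sense(); print(q['tool_pos'],q['tcp_rot'])
E
```

```text
capL [551.7 -18.5 103. ]
capM [551.5  72.3  86. ]
rimL [447.5 -14.1  13. ]
rimM [439.1  82.3  13. ]
rimS [ 569.2 -119.4   13. ]
[554.80650761 -25.09975639 198.23719814] [-1.79988209e+02  9.77822445e-02  8.91205413e+01]
```

{"api": "step_arm", "payload": {
  "targets": [
    [[0,1,-10,0,0,0],[0,1,-30,0,0,0],[0,1,-50,0,0,0],[0,1,-70,0,0,0],[0,1,-90,0,0,0],[0,1,-108,0,0,0],[0,1,-122,0,0,0],[0,1,-132,0,0,0],[0,1,-138,0,0,0],[0,1,-141,0,0,0],[0,1,-142,0,0,0],[0,1,-142,0,0,0]]
  ]
}}

```text
time: 3.12
tool_pos: [552.4, -20.1, 58.8]
tcp_rot: [180.0, 0.0, 90.0]
ft_force: [1.1, -0.1, 0.3]
finger_gap: 85.4
grip_force: 0.0
```

{"api": "step_arm", "payload": {
  "targets": [
    [[0,0,0,0,0,0],[0,0,0,0,0,0],[0,0,0,0,0,0],[0,0,0,0,0,0],[0,0,0,0,0,0],[0,0,0,0,0,0],[0,0,0,0,0,0],[0,0,0,0,0,0],[0,0,0,0,0,0],[0,0,0,0,0,0]]
  ],
  "fingers": 0.6,
  "newtons": 35
}}

```text
time: 3.95
tool_pos: [552.8, -20.3, 59.4]
tcp_rot: [179.9, 0.0, 90.0]
ft_force: [-0.2, 0.2, 6.3]
finger_gap: 56.0
grip_force: 37.7
```

{"api": "step_arm", "payload": {
  "targets": [
    [[0,0,6,0,0,0],[0,0,18,0,0,0],[0,0,30,0,0,0],[0,0,38,0,0,0],[-5,0,40,0,0,0],[-17,0,40,0,0,0],[-32,1,40,0,0,0],[-47,1,40,0,0,0],[-62,1,40,0,0,0],[-77,2,40,0,0,0],[-90,2,40,0,0,0],[-99,2,40,0,0,0]]
  ]
}}

```text
time: 4.95
tool_pos: [451.4, -18.0, 98.1]
tcp_rot: [-180.0, -0.0, 90.0]
ft_force: [0.6, 0.4, -2.0]
finger_gap: 55.7
grip_force: 37.9
```

{"api": "step_arm", "payload": {
  "targets": [
    [[-4,0,0,0,0,0],[-5,0,0,0,0,0],[-5,0,-5,0,0,0],[-5,0,-13,0,0,0],[-5,0,-21,0,0,0],[-5,0,-27,0,0,0],[-5,0,-31,0,0,0],[-5,0,-33,0,0,0],[-5,0,-34,0,0,0],[-5,0,-34,0,0,0]]
  ]
}}

```text
time: 5.78
tool_pos: [447.9, -18.2, 64.0]
tcp_rot: [-180.0, -0.0, 90.0]
ft_force: [0.1, -0.9, -1.7]
finger_gap: 55.5
grip_force: 37.9
```

```bash
python3 - <<'E'
from h import *
a=snap('side','side1.png')['img'][160:330,130:380]; b=snap('scene','scene1.png')['img'][150:280,140:350]
print(r.sense()['tool_pos'])
cv2.imwrite('pics/c1.png',np.hstack([cv2.resize(a,(400,272)),cv2.resize(b,(400,272))]))
E
```

```text
[448.27847927 -18.21395022  64.54005938]
```

View pics/c1.png

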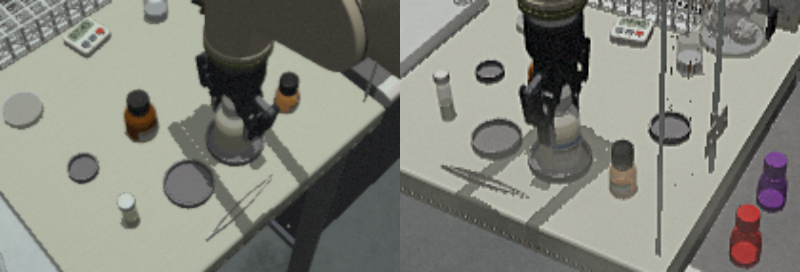

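{"api": "step_arm", "payload": {
  "targets": [
    [[0,0,-1,0,0,0],[0,0,-2,0,0,0],[0,0,-2.5,0,0,0],[0,0,-2.5,0,0,0]]
  ]
}}

```text
time: 6.22
tool_pos: [448.4, -18.2, 62.3]
tcp_rot: [180.0, 0.0, 90.0]
ft_force: [-1.5, 1.2, 3.3]
finger_gap: 55.5
grip_force: 38.3
```

{"api": "step_arm", "payload": {
  "targets": [
    [[0,0,0,0,0,0],[0,0,0,0,0,0],[0,0,0,0,0,0],[0,0,0,0,0,0],[0,0,0,0,0,0],[0,0,0,0,0,0],[0,0,0,0,0,0],[0,0,0,0,0,0]]
  ],
  "fingers": -1
}}

```text
time: 6.88
tool_pos: [448.0, -18.2, 61.8]
tcp_rot: [-180.0, -0.0, 90.0]
ft_force: [-0.5, -0.8, 0.0]
finger_gap: 85.3
grip_force: 0.0
```

{"api": "step_arm", "payload": {
  "targets": [
    [[0,0,12,0,0,0],[0,0,40,0,0,0],[0,0,75,0,0,0],[2,2,108,0,0,0],[14,12,118,0,0,0],[34,29,120,0,0,0],[57,49,120,0,0,0],[79,68,118,0,0,0],[95,82,112,0,0,0],[102,88,100,0,0,0],[103.5,89,85,0,0,0],[103.5,89,70,0,0,0]]
  ]
}}

```text
time: 7.88
tool_pos: [552.3, 71.6, 131.3]
tcp_rot: [180.0, -0.0, 90.1]
ft_force: [-0.2, -0.0, -0.3]
finger_gap: 85.3
grip_force: 0.0
```

{"api": "step_arm", "payload": {
  "targets": [
    [[0,0,-12,0,0,0],[0,0,-26,0,0,0],[0,0,-40,0,0,0],[0,0,-54,0,0,0],[0,0,-67,0,0,0],[0,0,-77,0,0,0],[0,0,-83,0,0,0],[0,0,-86,0,0,0],[0,0,-86,0,0,0]]
  ]
}}

```text
time: 8.63
tool_pos: [551.2, 70.8, 45.2]
tcp_rot: [-179.9, 0.0, 90.0]
ft_force: [0.2, 0.3, 0.1]
finger_gap: 85.4
grip_force: 0.0
```

{"api": "step_arm", "payload": {
  "targets": [
    [[0,0,0,0,0,0],[0,0,0,0,0,0],[0,0,0,0,0,0],[0,0,0,0,0,0],[0,0,0,0,0,0],[0,0,0,0,0,0],[0,0,0,0,0,0],[0,0,0,0,0,0],[0,0,0,0,0,0],[0,0,0,0,0,0]]
  ],
  "fingers": 0.7,
  "newtons": 30
}}

```text
time: 9.47
tool_pos: [552.3, 70.9, 46.9]
tcp_rot: [179.9, -0.0, 90.0]
ft_force: [-1.2, -1.1, 5.5]
finger_gap: 47.1
grip_force: 31.5
```

{"api": "step_arm", "payload": {
  "targets": [
    [[0,0,6,0,0,0],[0,0,18,0,0,0],[0,0,30,0,0,0],[-3,0,38,0,0,0],[-12,1,40,0,0,0],[-26,3,40,0,0,0],[-42,4,40,0,0,0],[-58,5,40,0,0,0],[-74,7,40,0,0,0],[-90,8,40,0,0,0],[-103,9,40,0,0,0],[-111,10,40,0,0,0]]
  ]
}}

```text
time: 10.47
tool_pos: [439.4, 80.9, 86.4]
tcp_rot: [180.0, -0.0, 90.0]
ft_force: [0.1, -0.5, -1.5]
finger_gap: 46.6
grip_force: 31.3
```

{"api": "step_arm", "payload": {
  "targets": [
    [[-2.5,0,0,0,0,0],[-2.5,0,0,0,0,0],[-2.5,0,-5,0,0,0],[-2.5,0,-13,0,0,0],[-2.5,0,-21,0,0,0],[-2.5,0,-27,0,0,0],[-2.5,0,-31,0,0,0],[-2.5,0,-34,0,0,0],[-2.5,0,-35.5,0,0,0],[-2.5,0,-36.5,0,0,0],[-2.5,0,-36.5,0,0,0]]
  ]
}}

```text
time: 11.38
tool_pos: [438.1, 80.8, 49.9]
tcp_rot: [-180.0, 0.0, 90.0]
ft_force: [-1.6, -0.5, 3.0]
finger_gap: 46.7
grip_force: 31.7
```

```bash
python3 - <<'E'
from h import *
a=snap('side','side2.png')['img'][160:330,130:380]; b=snap('scene','scene2.png')['img'][150:280,140:350]
cv2.imwrite('pics/c2.png',np.hstack([cv2.resize(a,(400,272)),cv2.resize(b,(400,272))]))
E
```

```text
(no output)
```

View pics/c2.png

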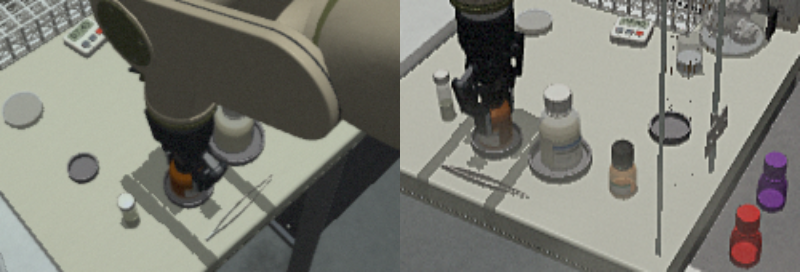

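{"api": "step_arm", "payload": {
  "targets": [
    [[0,0,0,0,0,0],[0,0,0,0,0,0],[0,0,0,0,0,0],[0,0,0,0,0,0],[0,0,0,0,0,0],[0,0,0,0,0,0],[0,0,0,0,0,0],[0,0,10,0,0,0],[0,0,35,0,0,0],[0,0,68,0,0,0],[0,0,100,0,0,0],[0,0,115,0,0,0]]
  ],
  "fingers": -1
}}

```text
time: 12.48
tool_pos: [439.8, 81.0, 169.5]
tcp_rot: [179.7, -0.0, 90.0]
ft_force: [0.9, -0.5, 0.4]
finger_gap: 85.7
grip_force: 0.0
```

{"api": "step_arm", "payload": {
  "targets": [
    [[0,-10,3,0,0,0],[0,-35,3,0,0,0],[0,-65,3,0,0,0],[1,-95,3,0,0,0],[1,-125,3,0,0,0],[1,-155,3,0,0,0],[2,-180,3,0,0,0],[2,-195,0,0,0,0],[2,-201,-8,0,0,0],[2,-201,-20,0,0,0],[2,-201,-30,0,0,0],[2,-201,-36,0,0,0]]
  ]
}}

```text
time: 13.48
tool_pos: [438.6, -118.8, 125.6]
tcp_rot: [-179.8, -0.1, 90.0]
ft_force: [0.1, 0.3, 0.3]
finger_gap: 85.1
grip_force: 0.0
```

{"api": "step_arm", "payload": {
  "targets": [
    [[0,0,-12,0,0,0],[0,0,-26,0,0,0],[0,0,-40,0,0,0],[0,0,-54,0,0,0],[0,0,-68,0,0,0],[0,0,-79,0,0,0],[0,0,-86,0,0,0],[0,0,-90,0,0,0],[0,0,-90,0,0,0]]
  ]
}}

```text
time: 14.23
tool_pos: [439.4, -119.6, 37.4]
tcp_rot: [-179.9, -0.0, 90.0]
ft_force: [-0.6, 0.1, 0.3]
finger_gap: 85.5
grip_force: 0.0
```

{"api": "step_arm", "payload": {
  "targets": [
    [[0,0,0,0,0,0],[0,0,0,0,0,0],[0,0,0,0,0,0],[0,0,0,0,0,0],[0,0,0,0,0,0],[0,0,0,0,0,0],[0,0,0,0,0,0],[0,0,0,0,0,0],[0,0,0,0,0,0],[0,0,0,0,0,0],[0,0,0,0,0,0],[0,0,0,0,0,0]]
  ],
  "fingers": 0.8,
  "newtons": 25
}}

```text
time: 15.23
tool_pos: [440.6, -120.4, 39.1]
tcp_rot: [179.9, 0.0, 90.0]
ft_force: [-1.9, 0.9, 6.5]
finger_gap: 36.1
grip_force: 25.0
```

{"api": "step_arm", "payload": {
  "targets": [
    [[0,0,6,0,0,0],[0,0,18,0,0,0],[0,0,30,0,0,0],[4,0,38,0,0,0],[15,0,40,0,0,0],[32,-1,40,0,0,0],[50,-2,40,0,0,0],[68,-3,40,0,0,0],[86,-4,40,0,0,0],[104,-4,40,0,0,0],[119,-5,40,0,0,0],[128,-5,40,0,0,0]]
  ]
}}

```text
time: 16.23
tool_pos: [569.8, -125.3, 78.5]
tcp_rot: [179.9, 0.0, 90.0]
ft_force: [0.7, 0.4, -0.7]
finger_gap: 36.2
grip_force: 25.4
```

{"api": "step_arm", "payload": {
  "targets": [
    [[2,0,0,0,0,0],[2,0,0,0,0,0],[2,0,-5,0,0,0],[2,0,-13,0,0,0],[2,0,-20,0,0,0],[2,0,-24,0,0,0],[2,0,-26,0,0,0],[2,0,-26,0,0,0]]
  ]
}}

```text
time: 16.9
tool_pos: [569.1, -125.0, 51.2]
tcp_rot: [-179.9, -0.0, 90.0]
ft_force: [-0.6, -0.6, -1.2]
finger_gap: 36.1
grip_force: 25.4
```

```bash
python3 - <<'E'
from h import *
a=snap('side','side3.png')['img'][160:330,130:380]; b=snap('scene','scene3.png')['img'][150:280,140:350]
cv2.imwrite('pics/c3.png',np.hstack([cv2.resize(a,(400,272)),cv2.resize(b,(400,272))]))
E
```

```text
(no output)
```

View pics/c3.png

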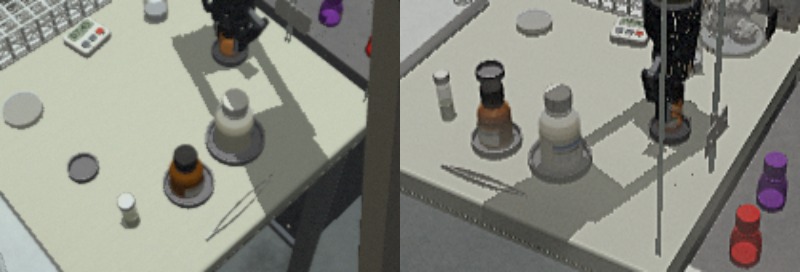

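{"api": "step_arm", "payload": {
  "targets": [
    [[0,0,-3,0,0,0],[0,0,-6,0,0,0],[0,0,-8.5,0,0,0],[0,0,-10,0,0,0],[0,0,-10.5,0,0,0],[0,0,-10.5,0,0,0]]
  ]
}}

```text
time: 17.5
tool_pos: [570.0, -125.1, 42.1]
tcp_rot: [-180.0, -0.0, 90.0]
ft_force: [-1.5, 1.0, 3.7]
finger_gap: 36.2
grip_force: 25.7
```

{"api": "step_arm", "payload": {
  "targets": [
    [[0,0,0,0,0,0],[0,0,0,0,0,0],[0,0,0,0,0,0],[0,0,0,0,0,0],[0,0,0,0,0,0],[0,0,0,0,0,0],[0,0,0,0,0,0],[0,0,10,0,0,0],[0,0,35,0,0,0],[0,0,70,0,0,0],[0,0,105,0,0,0],[0,0,128,0,0,0]]
  ],
  "fingers": -1
}}

```text
time: 18.5
tool_pos: [571.2, -125.5, 174.5]
tcp_rot: [179.8, 0.1, 90.0]
ft_force: [1.0, -0.9, 1.0]
finger_gap: 85.5
grip_force: 0.0
```

{"api": "step_arm", "payload": {
  "targets": [
    [[-4,10,2,0,0,-0.11],[-12,30,4,0,0,-0.22],[-22,55,5,0,0,-0.33],[-33,80,5,0,0,-0.44],[-44,105,5,0,0,-0.55],[-55,130,5,0,0,-0.66],[-66,155,5,0,0,-0.77],[-75,180,5,0,0,-0.88],[-84,200,5,0,0,-0.99],[-91,215,5,0,0,-1.1],[-97,228,5,0,0,-1.21],[-102,240,5,0,0,-1.32]]
  ]
}}

```text
time: 19.5
tool_pos: [467.6, 115.8, 175.7]
tcp_rot: [180.0, -0.1, 14.1]
ft_force: [0.3, 0.5, 0.0]
finger_gap: 85.7
grip_force: 0.0
```

{"api": "step_arm", "payload": {
  "targets": [
    [[-5,14,0,0,0,-0.11],[-12,34,0,0,0,-0.2],[-18,50,0,0,0,-0.251],[-21,58,0,0,0,-0.251],[-22,61,0,0,0,-0.251],[-22,61,0,0,0,-0.251],[-22,61,0,0,0,-0.251],[-22,61,0,0,0,-0.251]]
  ]
}}

```text
time: 20.17
tool_pos: [446.3, 175.1, 174.9]
tcp_rot: [180.0, -0.0, 0.0]
ft_force: [-0.1, -0.0, -0.8]
finger_gap: 85.7
grip_force: 0.0
```

```bash
python3 - <<'E'
from h import *
print('knob',tri([ray(CAM['scene'],(160,115)),ray(CAM['side'],(90,240))]))
s=snap('wrist','w4.png'); print(s['eye'],s['attitude']); q=r.sense(); print(q['tool_pos'],q['tcp_rot'])
E
```

```text
knob (array([634.33291378, 308.653572  , 165.47855647]), [np.float64(0.10979216984634564), np.float64(0.1097921698462234)])
[514.68911564 175.67717675 294.81005532] [-1.57634679e+01  1.17087576e-03 -9.00935587e+01]
[446.31219222 175.10554452 174.8404489 ] [ 1.79987238e+02 -3.61973657e-03 -2.36452860e-02]
```

View pics/w4.png

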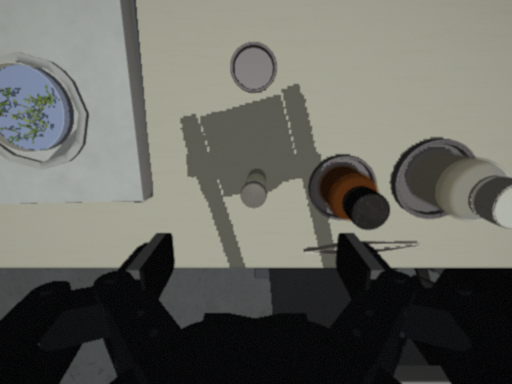

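The wrist view shows the vial's cap at (254,194), its base at (254,66), and the medium and large bottles standing in their bases.

```bash
python3 - <<'E'
from h import *
W=([[273.436,0,254.731],[0,273.436,189.238],[0,0,1]],[514.69,175.68,294.81],[-15.76347,0.00117,-90.09356])
for n,p,z in [('capV',(254,194),72),('vial foot',(257,176),8),('rimV',(254,66),13),('capM',(369,211),89)]: print(n,plane(W,p,z).round(1))
E
```

```text
capV [447.6 176.4  72. ]
vial foot [448.5 173.4   8. ]
rimV [556.8 176.3  13. ]
capM [438.4  84.4  89. ]
```

{"api": "step_arm", "payload": {
  "targets": [
    [[1,0,0,0,0,0],[1,0,0,0,0,0],[1,0,-8,0,0,0],[1,0,-24,0,0,0],[1,0,-42,0,0,0],[1,0,-60,0,0,0],[1,0,-78,0,0,0],[1,0,-95,0,0,0],[1,0,-110,0,0,0],[1,0,-121,0,0,0],[1,0,-128,0,0,0],[1,0,-130,0,0,0]]
  ],
  "fingers": 0,
  "newtons": 20
}}

```text
time: 21.22
tool_pos: [446.0, 175.5, 43.2]
tcp_rot: [180.0, 0.1, -0.0]
ft_force: [0.4, -0.4, -0.1]
finger_gap: 43.0
grip_force: 0.0
```

{"api": "step_arm", "payload": {
  "targets": [
    [[0,0,0,0,0,0],[0,0,0,0,0,0],[0,0,0,0,0,0],[0,0,0,0,0,0],[0,0,0,0,0,0],[0,0,0,0,0,0],[0,0,0,0,0,0],[0,0,0,0,0,0],[0,0,0,0,0,0],[0,0,0,0,0,0]]
  ],
  "fingers": 0.9
}}

```text
time: 22.05
tool_pos: [447.4, 176.0, 45.2]
tcp_rot: [-180.0, -0.1, -0.0]
ft_force: [0.4, -0.5, 4.8]
finger_gap: 20.0
grip_force: 23.0
```

{"api": "step_arm", "payload": {
  "targets": [
    [[0,0,6,0,0,0],[0,0,18,0,0,0],[0,0,30,0,0,0],[3,0,38,0,0,0],[12,0,40,0,0,0],[26,0,40,0,0,0],[42,0,40,0,0,0],[58,0,40,0,0,0],[74,0,40,0,0,0],[90,0,40,0,0,0],[102,0,40,0,0,0],[109,0,40,0,0,0]]
  ]
}}

```text
time: 23.05
tool_pos: [557.6, 175.5, 84.2]
tcp_rot: [180.0, -0.0, -0.0]
ft_force: [0.1, -0.2, 0.1]
finger_gap: 20.1
grip_force: 22.7
```

{"api": "step_arm", "payload": {
  "targets": [
    [[1,0,0,0,0,0],[1,0,0,0,0,0],[1,0,-5,0,0,0],[1,0,-13,0,0,0],[1,0,-20,0,0,0],[1,0,-24,0,0,0],[1,0,-24,0,0,0],[1,0,-24,0,0,0]]
  ]
}}

```text
time: 23.72
tool_pos: [556.4, 175.7, 60.1]
tcp_rot: [180.0, 0.1, -0.0]
ft_force: [0.3, 0.2, -0.5]
finger_gap: 20.1
grip_force: 22.7
```

```bash
python3 - <<'E'
from h import *
a=snap('side','side4.png')['img'][190:310,130:300]; b=snap('scene','scene4.png')['img'][150:250,140:280]
cv2.imwrite('pics/c4.png',np.hstack([cv2.resize(a,(400,282)),cv2.resize(b,(400,282))]))
E
```

```text
(no output)
```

View pics/c4.png

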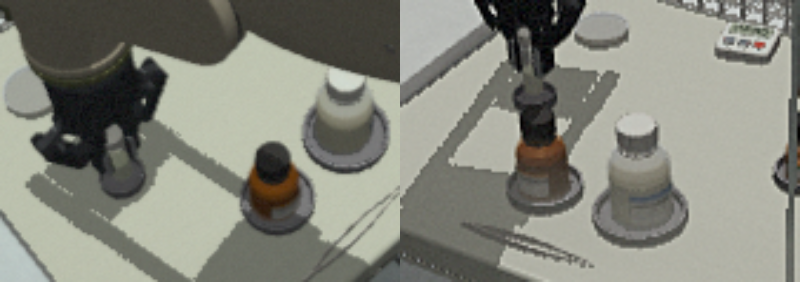

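{"api": "step_arm", "payload": {
  "targets": [
    [[0,0,-3,0,0,0],[0,0,-6,0,0,0],[0,0,-9,0,0,0],[0,0,-11,0,0,0],[0,0,-12,0,0,0],[0,0,-12.5,0,0,0],[0,0,-12.5,0,0,0],[0,0,-12.5,0,0,0]]
  ]
}}

```text
time: 24.48
tool_pos: [557.1, 175.8, 48.4]
tcp_rot: [-180.0, -0.0, -0.0]
ft_force: [0.3, -0.4, -0.4]
finger_gap: 20.0
grip_force: 22.7
```

{"api": "step_arm", "payload": {
  "targets": [
    [[0,0,0,0,0,0],[0,0,0,0,0,0],[0,0,0,0,0,0],[0,0,0,0,0,0],[0,0,0,0,0,0],[0,0,0,0,0,0],[0,0,0,0,0,0],[0,0,0,0,0,0],[0,0,0,0,0,0],[0,0,0,0,0,0]]
  ],
  "fingers": -0.2
}}

```text
time: 25.32
tool_pos: [557.0, 175.8, 48.3]
tcp_rot: [180.0, 0.0, -0.0]
ft_force: [-0.3, 0.0, -0.5]
finger_gap: 51.1
grip_force: 0.0
```

{"api": "step_arm", "payload": {
  "targets": [
    [[0,0,6,0,0,0],[0,0,20,0,0,0],[0,0,40,0,0,0],[0,0,65,0,0,0],[0,0,90,0,0,0],[0,0,115,0,0,0],[-10,0,135,0,0,0],[-30,0,150,0,0,0],[-60,-20,155,0,0,0],[-90,-40,155,0,0,0],[-110,-60,155,0,0,0],[-120,-70,155,0,0,0]]
  ]
}}

```text
time: 26.32
tool_pos: [434.9, 104.5, 203.7]
tcp_rot: [180.0, 0.0, 0.0]
ft_force: [-0.5, 0.2, -0.4]
finger_gap: 51.2
grip_force: 0.0
```

{"api": "step_arm", "payload": {
  "targets": [
    [[-10,-5,0,0,0,0],[-20,-10,0,0,0,0],[-30,-15,0,0,0,0],[-35,-20,0,0,0,0],[-35,-20,0,0,0,0],[-35,-20,0,0,0,0],[-35,-20,0,0,0,0],[-35,-20,0,0,0,0]]
  ]
}}

```text
time: 26.98
tool_pos: [402.4, 86.0, 203.4]
tcp_rot: [-180.0, -0.0, -0.0]
ft_force: [0.8, 0.0, -0.2]
finger_gap: 51.5
grip_force: 0.0
```

```bash
python3 - <<'E'
from h import *
a=snap('wrist','w5.png')['img']; b=snap('scene','scene5.png')['img'][140:270,140:320]
cv2.imwrite('pics/c5.png',np.hstack([cv2.resize(a,(373,280)),cv2.resize(b,(400,280))]))
E
```

```text
(no output)
```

View pics/c5.png

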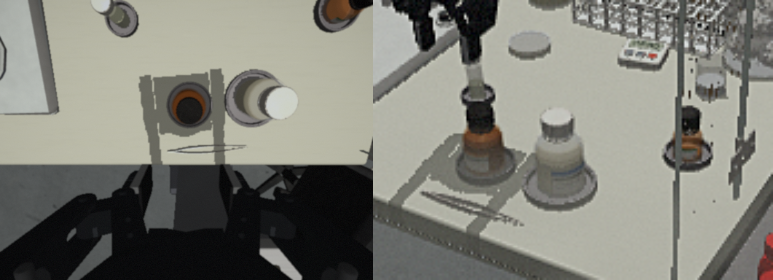

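All four containers stand upright in their bases: the vial at (120,18) and the medium and large bottles in the left panel, the small bottle at (690,140) in the right. The beaker and dish have not moved.

```bash
python3 -c "
from bench import r
print(r.hand_in())"
```

```text
the job is handed in; nothing more can be done
None
```

I stood all three bottles and the vial upright in their matching bases, left the beaker and dish untouched, and handed the job in at about 27 s.

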